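Swap the relays on a test board

ROBOT

A 6-joint arm with a two-finger parallel gripper is mounted at the origin on the work surface. World frame = base frame: x ahead of the robot, y to its left, z up, the work surface at z = 0. Lengths are in mm, angles in rad, forces in N, time in s.
With the tool pointing down it reaches from about 350 to 850 mm from the base axis. Payload 8.1 kg.
Tool frame: the origin (TCP) lies at the centre of the arm's flange, where the gripper is bolted on; the fingertips stand 186 mm ahead of it and the grasp point (between the pads) lies 167 mm ahead of it (ctrl.tcp_to_tips is the y of the fingertips in the tool frame, in mm); y points along the fingers, z is the direction in which the jaws open and shut, and the axes are right-handed (so a half turn about y gives the same grasp; the last joint's range is limited). The gripper opens to 93 mm and grips with 3 to 60 N. Pads are 15 mm wide; open, the fingers measure 128 mm over their backs; the gripper's body (75 mm by 188 mm) begins 65 mm behind the grasp point.
Start: joints at [1.238, 0.13, 1.488, -0, 1.523, -0.085], TCP at [147.141, 581.684, 404.735] pointing down, gripper open.
Joint ranges: [-2.96, 2.96], [-0.89, 2.26], [0.02, 2.5], [-1.34, 4.48], [0, 2.73], [-2.66, 2.66]. Speed limits (rad/s): [2.39, 2.39, 2.79, 3.14, 3.14, 3.14].

INTERFACE

Orientations are given as a rotation vector (axis times angle).
In Python, from bench import readout, viewer, job, ctrl gives the robot as it stands. The module is installed in compiled form; this text tells all that it offers.
- The arm moves only by the tool servo_tool, never from a script. Its arguments are lists of equal length, an entry for each row: "rot": the turn, a rotation vector about the tool's x, y, z in degrees, a list of three; "slide": the shift along the tool's x, y, z in mm, a list of three; "fingers": the opening, from 0 (shut) to 1 (fully open). In form: {"rot": [[rx, ry, rz], ...], "slide": [[tx, ty, tz], ...], "fingers": [fingers, ...]}. A call has exactly 10 rows; each row is the pose to reach, as a shift and turn from the pose commanded when the call began, along the tool's axes at that moment; what a row does not reach only later rows make up. A row lasts 1/8 s, in which the tool goes at most 62.5 mm and 10.7 degrees, less where a joint would pass 70% of its speed; a pose out of reach is approached as far as the arm can. A call with a gripper value outside its range is refused whole. The fingers move at their own pace and stop on an object; "squeeze" is the grip in N (left out, the last holds). Time passes only in rows, so rows that repeat a pose let the fingers close, or fill a call up. It gives the time, the measured TCP pose, the force and the opening at its end, in the units of the state.
- readout.observe(): the state, without advancing time (a new reading comes with each control period).
- viewer.snapshot(name): name is "scene" or "top" or "wrist"; returns the picture (420x560x3 uint8, red, green, blue); there is no depth.
- viewer.camera_info(name): a dict with "K" (3x3 intrinsics, pixels), "R" (3x3) and "t" (3): a world point X has camera coordinates R X + t. Camera axes: x right, y down, z forward; pixel columns grow to the right and rows downward; lengths in mm; the calibration is good to about 2 mm. A picture is of the moment at which its call begins: read the wrist's pose just before it. camera_info takes no time and is no camera call; for the wrist camera it gives the pose at the moment of the call.
- job.finish_job(): hands the job in, once; it reports no verdict.
The state is a dict: "time": time; "q": joint angles; "qvel": joint speeds; "joint_torque": joint torques, N m; "tool_pos": TCP position; "tool_rot": TCP orientation; "wrist_force": force on the tool from outside, world axes, zero at the start; "torque": the same for the moment, N m; "opening": finger opening in mm.
Only numpy, scipy, OpenCV 4.12 (cv2) and the standard library are available. Lean on these libraries where they do the work, as an engineer would, in place of code of your own. Each camera call takes 0.05 s, during which the arm holds its last target. There are 200 camera calls.

TASK

Clear the relay test board first: take each dead relay that is standing in one of its sockets and push it down through the sprung flap of the scrap box, so that the flap snaps shut behind it. Then drop the three new relays from the black mat into the three sockets, any relay in any socket, each fully home, and swing every socket's lever shut flat over its relay. Leave the screwdriver, the reel and the bottle where they are.

Things in the scene. Friction and masses are not known exactly. Their poses are not given: they have to be found in the camera images.
- dead1_mid (a point): Dead relay, in socket 1 at the start (None if it is empty); looks as the new ones do. 36 (its x) x 26 (its y) x 46 mm tall (its z), 60 g: a white cover on a black foot, a small grey square on top, a copper window in both narrow ends; heavy at the foot, the lowest 6 mm 1 mm narrower on every side; either way round is the same. Point: its centre, half-way up (23 mm above its underside).
- dead2_mid (a point): Dead relay, in socket 2 at the start (None if it is empty); looks as the new ones do. 36 (its x) x 26 (its y) x 46 mm tall (its z), 60 g: a white cover on a black foot, a small grey square on top, a copper window in both narrow ends; heavy at the foot, the lowest 6 mm 1 mm narrower on every side; either way round is the same. Point: its centre, half-way up (23 mm above its underside).
- dead3_mid (a point): Dead relay, in socket 3 at the start (None if it is empty); looks as the new ones do. 36 (its x) x 26 (its y) x 46 mm tall (its z), 60 g: a white cover on a black foot, a small grey square on top, a copper window in both narrow ends; heavy at the foot, the lowest 6 mm 1 mm narrower on every side; either way round is the same. Point: its centre, half-way up (23 mm above its underside).
- new1_mid (a point): New relay, at first standing upright on the black rubber mat. 36 (its x) x 26 (its y) x 46 mm tall (its z), 60 g: a white cover on a black foot, a small grey square on top, a copper window in both narrow ends; heavy at the foot, the lowest 6 mm 1 mm narrower on every side; either way round is the same. Point: its centre, half-way up (23 mm above its underside).
- new2_mid (a point): New relay, at first standing upright on the black rubber mat. 36 (its x) x 26 (its y) x 46 mm tall (its z), 60 g: a white cover on a black foot, a small grey square on top, a copper window in both narrow ends; heavy at the foot, the lowest 6 mm 1 mm narrower on every side; either way round is the same. Point: its centre, half-way up (23 mm above its underside).
- new3_mid (a point): New relay, at first standing upright on the black rubber mat. 36 (its x) x 26 (its y) x 46 mm tall (its z), 60 g: a white cover on a black foot, a small grey square on top, a copper window in both narrow ends; heavy at the foot, the lowest 6 mm 1 mm narrower on every side; either way round is the same. Point: its centre, half-way up (23 mm above its underside).
- board: Relay test board, fixed: green, 125 (x) x 260 (y) x 6 mm, three black sockets 80 mm apart along its y. Origin on the bench under the middle one; x points from sockets to lever hinges, z up. Socket block 52 (x) x 42 (y) mm, top 26 mm above the bench; pocket 40 (x) x 30 (y) mm, 12 mm deep. A seated relay has its 36 mm side along the board's x, its top 60 mm above the bench.
- seat1 (a point): Centre of the floor of the pocket of socket 1, 14 mm above the bench; axes as the board's.
- lever1 (a joint): Hold-down lever of socket 1: 0 = shut (level over the relay, pointing along the board's -x), 1.57 = upright, 2.4 = stop, leaning back; starts 2.0 to 2.35, stays where left (0.03 N m). Hinge along the board's y, 32 mm on the +x side of the pocket's centre, 64 mm above the bench, on a post 12 (x) x 22 (y) mm, 68 mm tall. Will not shut over a relay not fully down.
- lever1_tip (a point): Middle of the thumb tab at the end of lever 1: a steel tab 16 (along the lever) x 26 x 5 mm, 58 mm from the hinge line; the arm between is 11 mm wide and 4 mm thick.
- seat2 (a point): Centre of the floor of the pocket of socket 2, 14 mm above the bench; axes as the board's.
- lever2 (a joint): Hold-down lever of socket 2: 0 = shut (level over the relay, pointing along the board's -x), 1.57 = upright, 2.4 = stop, leaning back; starts 2.0 to 2.35, stays where left (0.03 N m). Hinge along the board's y, 32 mm on the +x side of the pocket's centre, 64 mm above the bench, on a post 12 (x) x 22 (y) mm, 68 mm tall. Will not shut over a relay not fully down.
- lever2_tip (a point): Middle of the thumb tab at the end of lever 2: a steel tab 16 (along the lever) x 26 x 5 mm, 58 mm from the hinge line; the arm between is 11 mm wide and 4 mm thick.
- seat3 (a point): Centre of the floor of the pocket of socket 3, 14 mm above the bench; axes as the board's.
- lever3 (a joint): Hold-down lever of socket 3: 0 = shut (level over the relay, pointing along the board's -x), 1.57 = upright, 2.4 = stop, leaning back; starts 2.0 to 2.35, stays where left (0.03 N m). Hinge along the board's y, 32 mm on the +x side of the pocket's centre, 64 mm above the bench, on a post 12 (x) x 22 (y) mm, 68 mm tall. Will not shut over a relay not fully down.
- lever3_tip (a point): Middle of the thumb tab at the end of lever 3: a steel tab 16 (along the lever) x 26 x 5 mm, 58 mm from the hinge line; the arm between is 11 mm wide and 4 mm thick.
- scrap_box: Scrap box, fixed: grey, closed, yellow plate on its front (-x side), 150 (x) x 130 (y) x 110 mm tall, walls 5 mm, top 4 mm thick. Origin at the centre of its underside. The only way in is the opening 60 (x) x 98 (y) mm in its top, x from -18 to 42 mm, closed by the aluminium flap; inside it is hollow in front of the opening too.
- flap (a joint): Sprung flap, 56 (x) x 94 (y) x 3 mm, level with the box's top, hinged along the box's y at x = +41 mm; 0 = shut, to 1.5 as its free front edge swings down into the box. Spring 0.10 N m plus 0.06 N m per rad: bears a relay's weight, opens when one is pushed down on it; a relay let go when its top is 10 mm below the box's top is pushed forwards off the fingers and the flap snaps shut.
- flap_aim (a point): Point on top of the shut flap at which to push a relay down (relay's 36 mm side along the box's x): box x = +5 mm, y = 0, 110 mm above the bench; axes as the box's.
- screwdriver_grip (a point): Screwdriver lying on the bench, about 170 mm long, bystander; point on its handle.
- solder_reel: Grey reel, 52 mm across, 42 mm tall, bystander; origin at the centre of its underside.
- cleaner: White bottle, 44 mm across, 100 mm tall, bystander; origin at the centre of its underside.

How it is judged (in metres and radians):
On the way:
1. every dead relay lies inside the scrap box and its flap is shut (z of dead1_mid in the frame of scrap_box between 0 and 0.1 m and x of dead1_mid in the frame of scrap_box between -0.072 and 0.072 m and y of dead1_mid in the frame of scrap_box between -0.062 and 0.062 m and z of dead2_mid in the frame of scrap_box between 0 and 0.1 m and x of dead2_mid in the frame of scrap_box between -0.072 and 0.072 m and y of dead2_mid in the frame of scrap_box between -0.062 and 0.062 m and z of dead3_mid in the frame of scrap_box between 0 and 0.1 m and x of dead3_mid in the frame of scrap_box between -0.072 and 0.072 m and y of dead3_mid in the frame of scrap_box between -0.062 and 0.062 m and value of joint flap below 0.1 rad), for 0.3 s.
At the end, for the whole second after the job is handed in: Dead relays inside the scrap box (centre under 100 mm above its underside), flap shut (under 0.1 rad); each new relay in a socket, centre within 5 mm of the pocket's and at most 4 mm above fully home, tilted under 0.1 rad; all three levers shut (under 0.12 rad) (all of step 1 and ((horizontal distance between new1_mid and seat1 below 0.005 m and z of new1_mid in the frame of seat1 below 0.027 m and angle between the z axis of new1_mid and the z axis of board, either way round below 0.1 rad and value of joint lever1 below 0.12 rad) or (horizontal distance between new1_mid and seat2 below 0.005 m and z of new1_mid in the frame of seat2 below 0.027 m and angle between the z axis of new1_mid and the z axis of board, either way round below 0.1 rad and value of joint lever2 below 0.12 rad) or (horizontal distance between new1_mid and seat3 below 0.005 m and z of new1_mid in the frame of seat3 below 0.027 m and angle between the z axis of new1_mid and the z axis of board, either way round below 0.1 rad and value of joint lever3 below 0.12 rad)) and ((horizontal distance between new2_mid and seat1 below 0.005 m and z of new2_mid in the frame of seat1 below 0.027 m and angle between the z axis of new2_mid and the z axis of board, either way round below 0.1 rad and value of joint lever1 below 0.12 rad) or (horizontal distance between new2_mid and seat2 below 0.005 m and z of new2_mid in the frame of seat2 below 0.027 m and angle between the z axis of new2_mid and the z axis of board, either way round below 0.1 rad and value of joint lever2 below 0.12 rad) or (horizontal distance between new2_mid and seat3 below 0.005 m and z of new2_mid in the frame of seat3 below 0.027 m and angle between the z axis of new2_mid and the z axis of board, either way round below 0.1 rad and value of joint lever3 below 0.12 rad)) and ((horizontal distance between new3_mid and seat1 below 0.005 m and z of new3_mid in the frame of seat1 below 0.027 m and angle between the z axis of new3_mid and the z axis of board, either way round below 0.1 rad and value of joint lever1 below 0.12 rad) or (horizontal distance between new3_mid and seat2 below 0.005 m and z of new3_mid in the frame of seat2 below 0.027 m and angle between the z axis of new3_mid and the z axis of board, either way round below 0.1 rad and value of joint lever2 below 0.12 rad) or (horizontal distance between new3_mid and seat3 below 0.005 m and z of new3_mid in the frame of seat3 below 0.027 m and angle between the z axis of new3_mid and the z axis of board, either way round below 0.1 rad and value of joint lever3 below 0.12 rad)) and value of joint each of lever1, lever2, lever3 below 0.12 rad); the robot touches nothing.
It fails at once if a bystander (screwdriver, reel, bottle) is moved more than 30 mm (distance of any of screwdriver_grip, solder_reel, cleaner from where it was at the start of the episode above 0.03 m).
Of dead1, dead2, dead3 only 1 to 2 are there at a start; the rules pass over those that are not, and their reading is None.
At some moment in a run one of new1, new2, new3 may be knocked a few centimetres aside while the robot is not near it.
It also fails if it takes over 210 s, if anything falls off the work surface, if the arm or the gripper's body presses on something with over 40 N, if the wrist force passes 120 N, or if a joint passes its speed limit or range.

## Working session

There is one attempt and no reset: what is moved stays moved. The work goes in short steps, Python scripts to look and compute and a tool call to move; the robot and the scene stay as the last step left them, time stands still between calls to the robot, and variables do not carry over. Pictures are saved under pics/ and viewed, on a budget of 14 in all, crops included, one or two more only if the job needs it, and the job is handed in when it is done.

Besides the shell and the picture viewer there is one more tool, called after "Request:" by a JSON object that holds its "name" and its "arguments", one argument or row to a line. servo_tool: Moves the arm, as the interface text tells. Its arguments: {"type":"object","properties":{"rot":{"type":"array","items":{"type":"array","items":{"type":"number"}}},"slide":{"type":"array","items":{"type":"array","items":{"type":"number"}}},"fingers":{"type":"array","items":{"type":"number"}},"squeeze":{"type":"number"}},"required":["rot","slide","fingers"]}

```bash
mkdir -p pics
python3 - <<'E'
from bench import readout, viewer, job, ctrl
import cv2, numpy as np
np.set_printoptions(precision=3,suppress=True)
s=readout.observe(); print(s['time'],s['tool_pos'],s['tool_rot'],s['opening'],ctrl.tcp_to_tips)
for n in("scene","top","wrist"):
    c=viewer.camera_info(n); im=viewer.snapshot(n)
    print(n,c['K'].tolist(),np.array(c['R']).round(3).tolist(),np.array(c['t']).round(1))
    cv2.imwrite(f'pics/{n}0.png',cv2.resize(im[:,:,::-1],(800,600),interpolation=cv2.INTER_CUBIC))
E
```

```text
0.0 [147.066 581.47  403.684] [-1.564  0.195 -0.194] 93.12997313439318 186.1
scene [[522.1375159720994, 0.0, 280.43476635025394], [0.0, 522.1375159720994, 210.2166321671161], [0.0, 0.0, 1.0]] [[0.818, 0.575, -0.003], [0.355, -0.508, -0.785], [-0.453, 0.641, -0.62]] [-454.8 -143.  1505.7]
top [[438.4854852852388, 0.0, 279.9983977150081], [0.0, 438.4854852852388, 212.42824947042365], [0.0, 0.0, 1.0]] [[0.021, -1.0, 0.022], [-0.993, -0.023, -0.116], [0.116, -0.02, -0.993]] [ -25.6  550.9 1016.1]
wrist [[308.32038394697486, 0.0, 271.9696218870053], [0.0, 308.32038394697486, 214.9858890079733], [0.0, 0.0, 1.0]] [[0.245, 0.969, -0.001], [0.938, -0.237, 0.253], [0.245, -0.063, -0.967]] [-599.6  -29.4  389.4]
```

View pics/top0.png

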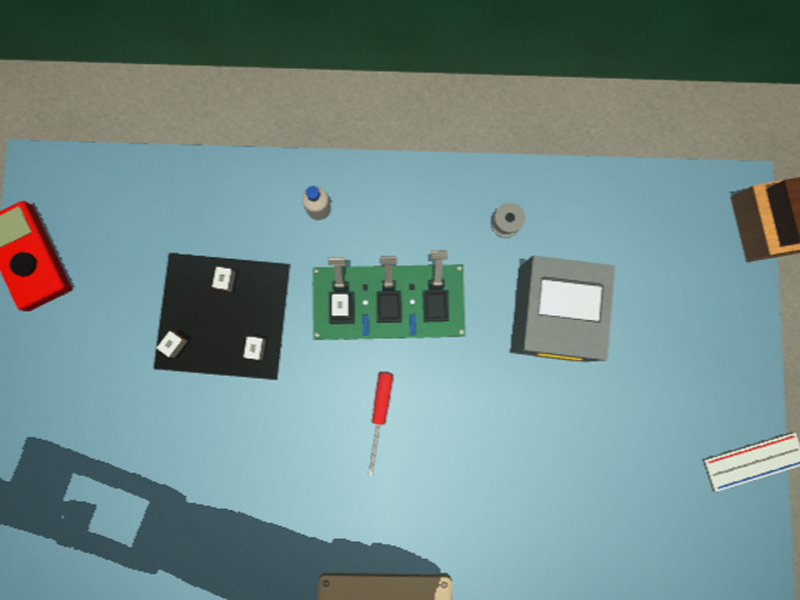

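View pics/scene0.png

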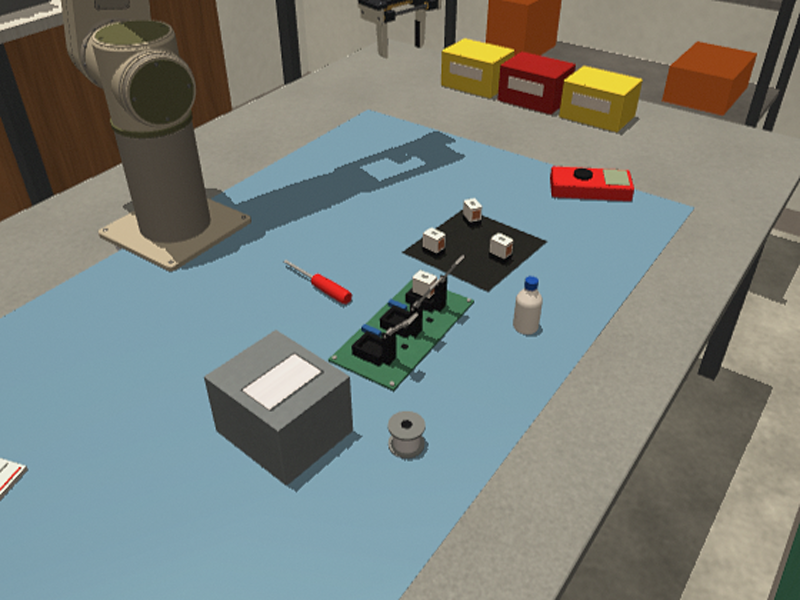

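```bash
cat > h.py <<'E'
from bench import readout, viewer, job, ctrl
import cv2, numpy as np
from scipy.spatial.transform import Rotation as Ro
np.set_printoptions(precision=2,suppress=True)
def ray(c,px,z,s=1.0):
    "pixel (in picture enlarged s times) -> world point at height z"
    K,R,t=(np.array(c[k],float) for k in("K","R","t"))
    u=(np.array(px,float)+.5)/s-.5
    d=R.T@np.linalg.inv(K)@np.r_[u,1]; o=-R.T@t
    return o+d*(z-o[2])/d[2]
def proj(c,X):
    K,R,t=(np.array(c[k],float) for k in("K","R","t")); p=K@(R@np.array(X,float)+t); return p[:2]/p[2]
def down(yaw): # tool x at yaw (deg) in world, tool y down
    c,s=np.cos(np.radians(yaw)),np.sin(np.radians(yaw))
    return Ro.from_matrix(np.array([[c,0,-s],[s,0,c],[0,-1,0]]))
def delta(pos,yaw,frm=None):
    "slide and rot(deg) from current (or given (pos,yaw)) to target TCP pos, yaw"
    if frm is None:
        s=readout.observe(); p0=np.array(s['tool_pos']); r0=Ro.from_rotvec(s['tool_rot'])
    else: p0=np.array(frm[0],float); r0=down(frm[1])
    print('slide',r0.inv().apply(np.array(pos)-p0),'rot',np.degrees((r0.inv()*down(yaw)).as_rotvec()))
def shot(n,name,crop=None,s=1):
    c=viewer.camera_info(n); im=viewer.snapshot(n)[:,:,::-1]; cv2.imwrite(f'pics/{name}_raw.png',im)
    np.savez(f'pics/{name}.npz',**{k:np.array(c[k]) for k in('K','R','t')})
    cv2.imwrite(f'pics/{name}.png',cv2.resize(im,(800,600),interpolation=cv2.INTER_CUBIC)); return c,im
E
python3 - <<'E'
from h import *
s=readout.observe(); r=Ro.from_rotvec(s['tool_rot'])
c=viewer.camera_info('wrist'); R=np.array(c['R']);o=-R.T@np.array(c['t'])
print('cam in tool',r.inv().apply(o-s['tool_pos']),'\naxes',r.inv().as_matrix()@R.T, '\ntool',r.as_matrix())
t=viewer.camera_info('top'); S=800/560
for n,px,z in [('n_a',(223,276),48),('n_b',(172,343),48),('n_c',(255,346),48),('dead',(340,303),60),('s2',(389,305),26),('s3',(436,304),26),
 ('bTL',(314,267),6),('bTR',(463,265),6),('bBL',(314,339),6),('bBR',(464,336),6),('flapTL',(541,278),110),('flapTR',(602,282),110),('flapBL',(539,315),110),('flapBR',(600,320),110),('tip1',(339,261),110),('tip2',(388,259),115),('tip3',(438,254),105),
 ('boxTL',(533,256),110),('boxTR',(614,265),110),('boxBR',(608,360),110),('boxBL',(523,352),110),('bottle',(315,195),100),('reel',(508,217),42),('scr',(383,385),10),('scr2',(371,474),5)]:
    print(n,ray(t,px,z,S))
delta([520,100,420],0)
E
```

```text
cam in tool [-70.11  20.5    0.37] 
axes [[-0.    0.97  0.25]
 [-0.   -0.25  0.97]
 [ 1.    0.    0.  ]] 
tool [[ 0.97 -0.    0.25]
 [-0.25 -0.    0.97]
 [-0.   -1.   -0.  ]]
n_a [588.56 279.49  48.  ]
n_b [476.63 355.9   48.  ]
n_c [474.67 221.64  48.  ]
dead [546.89  84.96  60.  ]
s2 [549.35   5.19  26.  ]
s3 [552.88 -73.96  26.  ]
bTL [614.5  135.76   6.  ]
bTR [ 624.32 -121.39    6.  ]
bBL [490.55 131.24   6.  ]
bBR [ 501.28 -124.21    6.  ]
flapTL [ 587.74 -231.3   110.  ]
flapTR [ 583.71 -327.3   110.  ]
flapBL [ 529.51 -227.86  110.  ]
flapBR [ 523.86 -323.15  110.  ]
tip1 [606.91  84.77 110.  ]
tip2 [611.01   8.55 115.  ]
tip3 [622.84 -69.88 105.  ]
boxTL [ 622.39 -218.87  110.  ]
boxTR [ 611.2  -346.76  110.  ]
boxBR [ 462.12 -334.56  110.  ]
boxBL [ 471.62 -202.77  110.  ]
bottle [714.38 127.09 100.  ]
reel [ 701.98 -192.61   42.  ]
scr [415.48  12.19  10.  ]
scr2 [268.26  28.67   5.  ]
slide [ 479.63  -15.63 -375.35] rot [  0.08 -14.2   -0.02]
```

Request:
{"name": "servo_tool", "arguments": {
  "rot": [
    [0,-2,0],
    [0,-4,0],
    [0,-6,0],
    [0,-8,0],
    [0,-10,0],
    [0,-12,0],
    [0,-14,0],
    [0,-16.2,0],
    [0,-16.2,0],
    [0,-16.2,0]
  ],
  "slide": [
    [55,0,-45],
    [110,0,-90],
    [165,0,-135],
    [220,0,-180],
    [275,0,-225],
    [330,0,-270],
    [385,0,-315],
    [440,0,-345],
    [480,0,-370],
    [497,0,-382]
  ],
  "fingers": [0.6,0.6,0.6,0.6,0.6,0.6,0.6,0.6,0.6,0.6],
  "squeeze": 25
}}

```text
time: 1.4
tool_pos: [534.6, 89.5, 404.6]
tool_rot: [-1.57, -0.027, 0.027]
wrist_force: [1.3, 1.2, 0.1]
opening: 56.2
```

Run:
```python
from h import *
s=readout.observe(); print(s['time'],s['tool_pos'],s['opening'],Ro.from_rotvec(s['tool_rot']).as_matrix())
shot('wrist','w1'); delta([540,86,330],2)
```

```text
1.4 [534.61  89.48 404.64] 56.17177808047508 [[ 1.    0.   -0.03]
 [ 0.03  0.    1.  ]
 [ 0.   -1.    0.  ]]
slide [ 2.11 73.97  1.9 ] rot [ 0.2  -0.21  0.09]
```

View pics/w1.png

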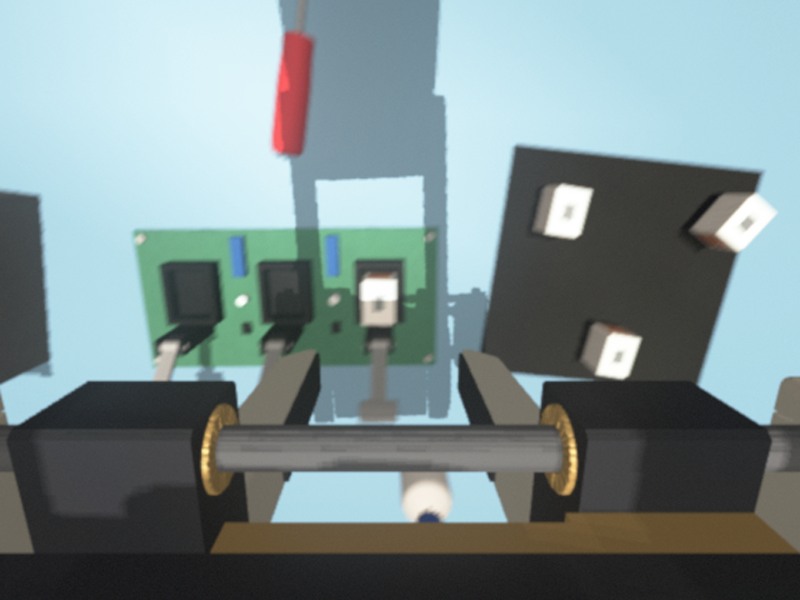

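Run:
```python
from h import *
c=dict(np.load('pics/w1.npz')); S=800/560
for n,px,z in [('n_c',(569,211),48),('n_b',(747,222),48),('n_a',(619,356),48),('dead',(379,303),60),('s2',(286,293),26),('s3',(193,293),26),
 ('bTL',(135,230),6),('bTR',(437,229),6),('bBR',(437,365),6),('bBL',(154,365),6)]:
    print(n,ray(c,px,z,S))
im=cv2.imread('pics/w1_raw.png')
cr=[cv2.resize(im[y-22:y+23,x-30:x+30],(400,300),interpolation=cv2.INTER_CUBIC) for x,y in[(398,148),(522,158),(433,247),(265,208)]]
cv2.imwrite('pics/cr1.png',np.vstack([np.hstack(cr[:2]),np.hstack(cr[2:])]))
```

```text
n_c [473.67 222.54  48.  ]
n_b [477.06 357.32  48.  ]
n_a [586.99 279.12  48.  ]
dead [546.34  83.06  60.  ]
s2 [549.01   4.9   26.  ]
s3 [551.71 -72.54  26.  ]
bTL [ 503.32 -126.37    6.  ]
bTR [493.57 129.59   6.  ]
bBR [616.83 137.32   6.  ]
bBL [ 625.84 -122.54    6.  ]
```

View pics/cr1.png

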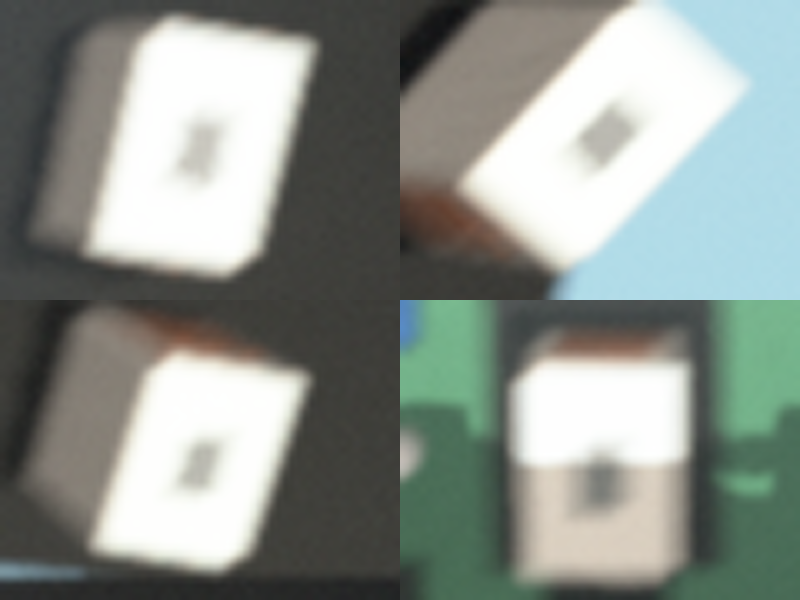

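Run:
```python
from h import *
c=dict(np.load('pics/w1.npz')); k=400/60
def rep(n,o,off,pts,z):
    P=np.array([ray(c,(o[0]+(x-off[0]+.5)/k-.5,o[1]+(y-off[1]+.5)/k-.5),z)[:2] for x,y in pts])
    e=np.diff(np.vstack([P,P[:1]]),axis=0)
    print(n,P.mean(0),'len',np.linalg.norm(e,axis=1),'ang',np.degrees(np.arctan2(e[:,1],e[:,0])))
rep('c',(368,126),(0,0),[(160,15),(318,42),(248,276),(88,252)],48)
rep('b',(492,136),(400,0),[(748,85),(570,270),(462,187)],48)
rep('a',(403,225),(0,300),[(175,350),(310,378),(232,576),(90,550)],48)
rep('d',(235,186),(400,300),[(513,362),(690,360),(690,582),(515,580)],60)
delta([546.7,84,215],2,([540-5.4,89.5,404.6],1.95))
```

```text
c [473.9  222.46] len [25.69 37.38 26.63 37.81] ang [ 82.81  -8.88 -96.34 169.73]
b [485.08 356.78] len [37.23 24.29 45.71] ang [ -35.25 -121.65  112.71]
a [587.31 278.74] len [24.44 37.8  26.17 38.34] ang [ 80.04 -10.89 -98.92 166.55]
d [545.8   82.75] len [28.37 37.18 28.84 36.51] ang [  92.65    2.29  -88.7  -178.45]
slide [ 11.91 189.6   -5.91] rot [ 0.   -0.05  0.  ]
```

Request:
{"name": "servo_tool", "arguments": {
  "rot": [
    [0,0,0],
    [0,0,0],
    [0,0,0],
    [0,0,0],
    [0,0,0],
    [0,0,0],
    [0,0,0],
    [0,0,0],
    [0,0,0],
    [0,0,0]
  ],
  "slide": [
    [12,30,-5.7],
    [12,70,-5.7],
    [12,110,-5.7],
    [12,145,-5.7],
    [12,170,-5.7],
    [12,182,-5.7],
    [12,189,-5.7],
    [12,189,-5.7],
    [12,189,-5.7],
    [12,189,-5.7]
  ],
  "fingers": [0.6,0.6,0.6,0.6,0.6,0.6,0.6,0,0,0],
  "squeeze": 25
}}

```text
time: 2.7
tool_pos: [546.2, 86.1, 216.7]
tool_rot: [-1.571, -0.029, 0.026]
wrist_force: [1.1, 0.1, -1.2]
opening: 30.3
```

Request:
{"name": "servo_tool", "arguments": {
  "rot": [
    [0,0,0],
    [0,0,0],
    [0,0,0],
    [0,0,0],
    [0,0,0],
    [0,0,0],
    [0,0,0],
    [0,0,0],
    [0,0,0],
    [0,0,0]
  ],
  "slide": [
    [0,0,0],
    [0,0,0],
    [0,-3,0],
    [0,-10,0],
    [0,-30,0],
    [0,-70,0],
    [0,-110,0],
    [0,-135,0],
    [0,-145,0],
    [0,-145,0]
  ],
  "fingers": [0,0,0,0,0,0,0,0,0,0]
}}

```text
time: 3.95
tool_pos: [545.9, 86.1, 361.6]
tool_rot: [-1.571, -0.029, 0.026]
wrist_force: [-0.2, 1.1, -1.6]
opening: 25.8
```

Run:
```python
from h import *
s=readout.observe(); print(s['time'],s['tool_pos'],s['opening'],s['wrist_force'])
delta([546,-276,360],-5)
```

```text
3.95 [545.9   86.07 361.63] 25.843553106415058 [-0.18  1.06 -1.62]
slide [ -12.57    1.6  -361.86] rot [-0.01  7.    0.09]
```

Request:
{"name": "servo_tool", "arguments": {
  "rot": [
    [0,0.7,0],
    [0,1.4,0],
    [0,2.1,0],
    [0,3,0],
    [0,4,0],
    [0,5,0],
    [0,6,0],
    [0,7,0],
    [0,7,0],
    [0,7,0]
  ],
  "slide": [
    [-10,-10,-40],
    [-20,-20,-90],
    [-30,-30,-145],
    [-50,-30,-200],
    [-60,-30,-255],
    [-70,-30,-305],
    [-76,-30,-345],
    [-76,-30,-362],
    [-76,-30,-362],
    [-76,-30,-362]
  ],
  "fingers": [0,0,0,0,0,0,0,0,0,0]
}}

```text
time: 5.2
tool_pos: [482.7, -277.2, 390.1]
tool_rot: [-1.569, 0.068, -0.067]
wrist_force: [0.3, 0.7, -0.8]
opening: 26.0
```

Run:
```python
from h import *
s=readout.observe(); print(s['time'],s['tool_pos'],s['opening'],s['wrist_force'])
shot('wrist','w2'); delta([549,-276,311],-5)
```

```text
5.2 [ 482.73 -277.24  390.12] 26.04324998270047 [ 0.26  0.71 -0.79]
slide [65.91 79.35  6.67] rot [-0.04  0.1  -0.03]
```

View pics/w2.png

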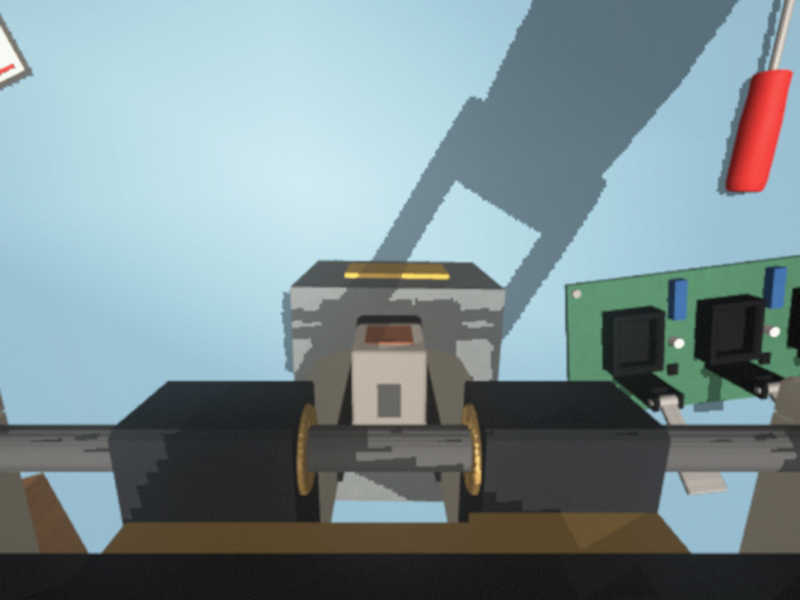

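Run:
```python
from h import *
c=dict(np.load('pics/w2.npz')); S=800/560
a,b=[ray(c,p,110,S)[:2] for p in[(291,288),(506,290)]]; m=(a+b)/2; e=b-a
y=np.degrees(np.arctan2(-e[0],e[1])); print(a,b,np.linalg.norm(e),'yaw',y)
ux=np.array([np.cos(np.radians(y)),np.sin(np.radians(y))]); print('aim',m+80*ux)
# relay in hand, bottom/top in the picture: grey square at top
s=readout.observe(); r=Ro.from_rotvec(s['tool_rot'])
print(r.inv().apply(ray(c,(389,400),390.1-167+12,S)-s['tool_pos']))
```

```text
[ 463.43 -333.86] [ 475.8  -204.83] 129.6197382539599 yaw -5.47967359850445
aim [ 549.25 -276.98]
[ -2.92 155.28   0.43]
```

Request:
{"name": "servo_tool", "arguments": {
  "rot": [
    [0,0,0],
    [0,0,0],
    [0,0,0],
    [0,0,0],
    [0,0,0],
    [0,0,0],
    [0,0,0],
    [0,0,0],
    [0,0,0],
    [0,0,0]
  ],
  "slide": [
    [30,0,3],
    [60,0,5.9],
    [68.5,20,5.9],
    [68.5,50,5.9],
    [68.5,70,5.9],
    [68.5,85,5.9],
    [68.5,100,5.9],
    [68.5,115,5.9],
    [68.5,125,5.9],
    [68.5,132,5.9]
  ],
  "fingers": [0,0,0,0,0,0,0,0,0,0],
  "squeeze": 40
}}

```text
time: 6.5
tool_pos: [551.0, -278.5, 258.1]
tool_rot: [-1.57, 0.069, -0.068]
wrist_force: [-3.1, -0.4, 2.9]
opening: 25.9
```

Run:
```python
from h import *
s=readout.observe(); print(s['time'],s['tool_pos'],s['opening'],s['wrist_force'],s['torque'])
shot('scene','s2'); im=cv2.imread('pics/s2_raw.png'); cv2.imwrite('pics/s2c.png',cv2.resize(im[180:360,120:360],(800,600),interpolation=cv2.INTER_CUBIC))
```

```text
6.5 [ 550.96 -278.51  258.15] 25.860900660685065 [-3.13 -0.45  2.86] [0.07 0.48 0.01]
```

View pics/s2c.png

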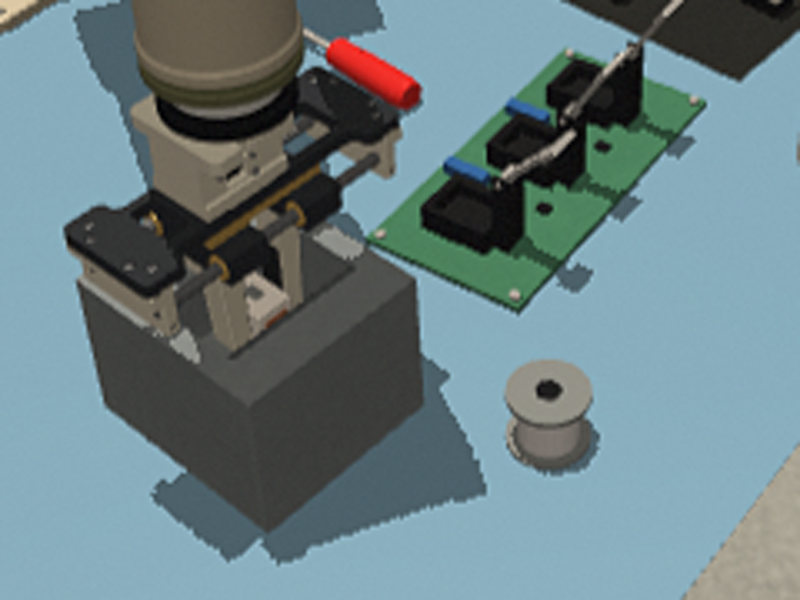

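Request:
{"name": "servo_tool", "arguments": {
  "rot": [
    [0,0,0],
    [0,0,0],
    [0,0,0],
    [0,0,0],
    [0,0,0],
    [0,0,0],
    [0,0,0],
    [0,0,0],
    [0,0,0],
    [0,0,0]
  ],
  "slide": [
    [0,3,0.8],
    [0,4,0.8],
    [0,4,0.8],
    [0,4,0.8],
    [0,4,0.8],
    [0,4,0.8],
    [0,4,0.8],
    [0,4,0.8],
    [0,-10,0.8],
    [0,-30,0.8]
  ],
  "fingers": [0,0,0,0.45,0.45,0.45,0.45,0.45,0.45,0.45]
}}

```text
time: 7.8
tool_pos: [550.9, -277.8, 289.4]
tool_rot: [-1.57, 0.07, -0.068]
wrist_force: [-4.6, 0.5, 3.3]
opening: 41.7
```

Request:
{"name": "servo_tool", "arguments": {
  "rot": [
    [0,0.7,0],
    [0,1.5,0],
    [0,0,0],
    [0,0,0],
    [0,-0.5,0],
    [0,-1,0],
    [0,-1.5,0],
    [0,-2,0],
    [0,-2.5,0],
    [0,-3,0]
  ],
  "slide": [
    [0,-30,0],
    [0,-80,0],
    [0,-130,30],
    [-10,-140,80],
    [-30,-140,140],
    [-50,-140,200],
    [-60,-140,260],
    [-80,-140,320],
    [-80,-140,380],
    [-80,-140,440]
  ],
  "fingers": [0.6,0.6,0.6,0.6,0.6,0.6,0.6,0.6,0.6,0.6]
}}

```text
time: 9.05
tool_pos: [509.9, 169.8, 431.8]
tool_rot: [-1.569, 0.023, -0.031]
wrist_force: [2.3, 0.2, 0.2]
opening: 55.9
```

Run:
```python
from h import *
s=readout.observe(); print(s['time'],s['tool_pos'],s['opening'],s['wrist_force'],s['tool_rot'])
c,im=shot('scene','s3'); a=cv2.resize(im[190:350,130:280],(400,427),interpolation=cv2.INTER_CUBIC)
c,im=shot('top','t3'); b=cv2.resize(im[160:280,90:290],(400,240),interpolation=cv2.INTER_CUBIC)
b=np.vstack([b,cv2.resize(im[170:260,350:440],(187,187))[:, :].repeat(1,1) if 0 else np.pad(cv2.resize(im[170:260,350:440],(187,187)),((0,0),(0,213),(0,0)))])
cv2.imwrite('pics/m3.png',np.hstack([a,b]))
```

```text
9.05 [509.88 169.78 431.8 ] 55.85730813182805 [2.32 0.18 0.2 ] [-1.57  0.02 -0.03]
```

View pics/m3.png

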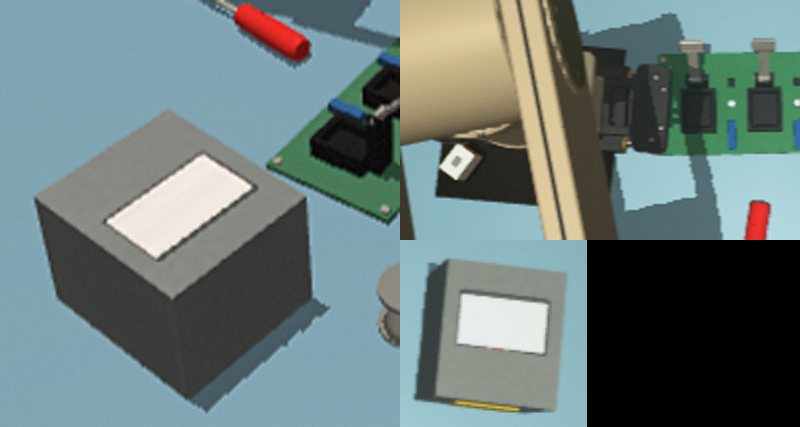

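Run:
```python
from h import *
c,im=shot('wrist','w4')
```

```text
(no output)
```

View pics/w4.png

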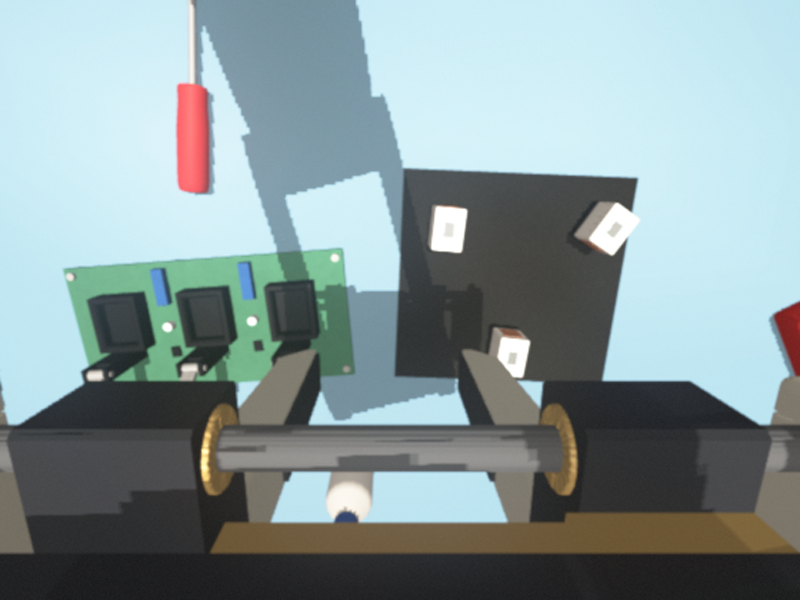

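Run:
```python
from h import *
c=dict(np.load('pics/w4.npz')); S=800/560
for n,px,z in [('n_c',(449,229),48),('n_b',(616,229),48),('n_a',(513,357),48),('bTL',(65,269),6),('bTR',(342,249),6),('bBR',(355,374),6)]+[('pk1 %d'%i,p,26) for i,p in enumerate([(269,284),(315,281),(319,335),(273,341)])]: print(n,ray(c,px,z,S))
s=readout.observe(); print(s['tool_pos'],np.degrees(np.arctan2(*Ro.from_rotvec(s['tool_rot']).as_matrix()[1::-1,0])))
delta([476.5,222.4,310],-8.5)
```

```text
n_c [471.83 224.79  48.  ]
n_b [475.78 360.85  48.  ]
n_a [584.68 281.77  48.  ]
bTL [ 501.83 -124.89    6.  ]
bTR [490.83 132.47   6.  ]
bBR [614.73 138.4    6.  ]
pk1 0 [517.5   67.94  26.  ]
pk1 1 [515.99 109.02  26.  ]
pk1 2 [566.51 109.07  26.  ]
pk1 3 [571.05  66.34  26.  ]
[509.86 170.48 430.94] -1.7211251791009747
slide [-35.37 120.89  50.71] rot [-0.1   6.78  0.21]
```

Request:
{"name": "servo_tool", "arguments": {
  "rot": [
    [0,1,0],
    [0,2.5,0],
    [0,4,0],
    [0,5.5,0],
    [0,6.8,0],
    [0,6.8,0],
    [0,6.8,0],
    [0,6.8,0],
    [0,6.8,0],
    [0,6.8,0]
  ],
  "slide": [
    [-10,10,10],
    [-20,30,20],
    [-30,60,35],
    [-38,90,51],
    [-38,120,51],
    [-38,135,51],
    [-38,145,51],
    [-38,150,51],
    [-38,150,51],
    [-38,150,51]
  ],
  "fingers": [0.6,0.6,0.6,0.6,0.6,0.6,0.6,0.6,0.6,0.6],
  "squeeze": 25
}}

```text
time: 10.45
tool_pos: [474.1, 220.0, 279.6]
tool_rot: [-1.567, 0.12, -0.121]
wrist_force: [0.5, 0.4, 1.2]
opening: 55.9
```

Run:
```python
from h import *
s=readout.observe(); print(s['tool_pos'],np.degrees(np.arctan2(*Ro.from_rotvec(s['tool_rot']).as_matrix()[1::-1,0])))
delta([473.5,223,204],-8.5)
```

```text
[474.09 219.97 279.57] -8.796930945406908
slide [-1.14 75.57  2.85] rot [-0.03 -0.3   0.07]
```

Request:
{"name": "servo_tool", "arguments": {
  "rot": [
    [0,0,0],
    [0,0,0],
    [0,0,0],
    [0,0,0],
    [0,0,0],
    [0,0,0],
    [0,0,0],
    [0,0,0],
    [0,0,0],
    [0,0,0]
  ],
  "slide": [
    [-1,10,2.5],
    [-1,35,2.5],
    [-1,55,2.5],
    [-1,70,2.5],
    [-1,75.5,2.5],
    [-1,75.5,2.5],
    [-1,75.5,2.5],
    [-1,75.5,2.5],
    [-1,75.5,2.5],
    [-1,75.5,2.5]
  ],
  "fingers": [0.6,0.6,0.6,0.6,0.6,0.6,0,0,0,0]
}}

```text
time: 11.7
tool_pos: [473.3, 222.6, 203.6]
tool_rot: [-1.567, 0.12, -0.121]
wrist_force: [0.2, -0.5, 1.5]
opening: 25.7
```

Request:
{"name": "servo_tool", "arguments": {
  "rot": [
    [0,0,0],
    [0,0,0],
    [0,0,0],
    [0,0,0],
    [0,0,0],
    [0,-2,0],
    [0,-4,0],
    [0,-7,0],
    [0,-10.8,0],
    [0,-10.8,0]
  ],
  "slide": [
    [0,0,0],
    [0,0,0],
    [0,-3,0],
    [0,-15,0],
    [0,-40,0],
    [10,-80,-20],
    [30,-110,-60],
    [50,-125,-100],
    [60,-125,-110],
    [60,-125,-110]
  ],
  "fingers": [0,0,0,0,0,0,0,0,0,0]
}}

```text
time: 12.95
tool_pos: [515.9, 103.8, 329.1]
tool_rot: [-1.571, -0.026, 0.025]
wrist_force: [-1.0, 0.8, -0.2]
opening: 25.9
```

Run:
```python
from h import *
s=readout.observe(); print(s['time'],s['tool_pos'],s['opening'],np.degrees(np.arctan2(*Ro.from_rotvec(s['tool_rot']).as_matrix()[1::-1,0])))
shot('wrist','w5')
```

```text
12.95 [515.95 103.76 329.1 ] 25.91575924557725 1.8688632111498156
```

View pics/w5.png

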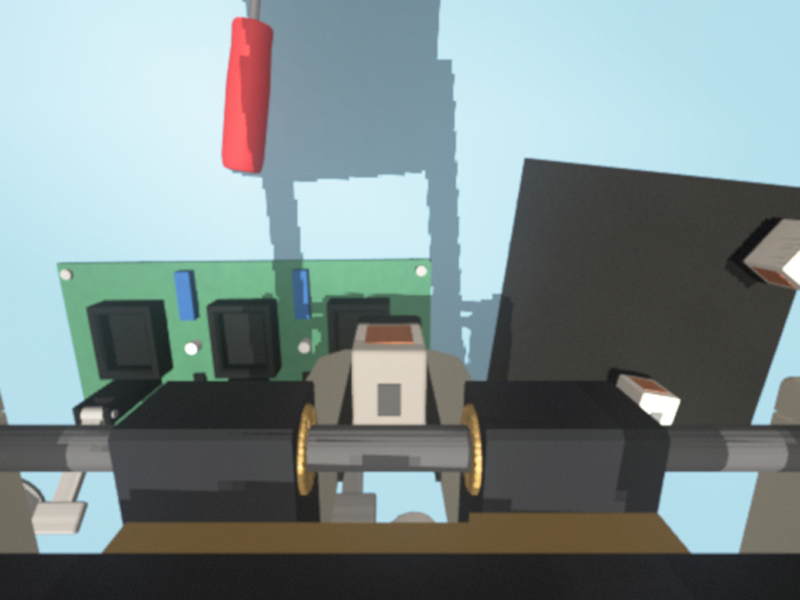

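Request:
{"name": "servo_tool", "arguments": {
  "rot": [
    [0,0,0],
    [0,0,0],
    [0,0,0],
    [0,0,0],
    [0,0,0],
    [0,0,0],
    [0,0,0],
    [0,0,0],
    [0,0,0],
    [0,0,0]
  ],
  "slide": [
    [10,0,-7],
    [20,0,-15],
    [29,0,-19.3],
    [29.4,15,-19.3],
    [29.4,40,-19.3],
    [29.4,65,-19.3],
    [29.4,80,-19.3],
    [29.4,85,-19.3],
    [29.4,85,-19.3],
    [29.4,85,-19.3]
  ],
  "fingers": [0,0,0,0,0,0,0,0,0,0]
}}

```text
time: 14.25
tool_pos: [546.2, 86.4, 244.3]
tool_rot: [-1.571, -0.029, 0.026]
wrist_force: [0.1, 1.2, 0.2]
opening: 25.8
```

Run:
```python
from h import *
s=readout.observe(); print(s['time'],s['tool_pos'],s['opening'],s['wrist_force'])
delta([546,85.5,222],2.1)
```

```text
14.25 [546.16  86.43 244.33] 25.784901241487802 [0.1  1.19 0.19]
slide [-0.23 22.33 -0.93] rot [-0.  -0.1  0.1]
```

Request:
{"name": "servo_tool", "arguments": {
  "rot": [
    [0,0,0],
    [0,0,0],
    [0,0,0],
    [0,0,0],
    [0,0,0],
    [0,0,0],
    [0,0,0],
    [0,0,0],
    [0,0,0],
    [0,0,0]
  ],
  "slide": [
    [0,0,-0.7],
    [0,5,-0.7],
    [0,10,-0.7],
    [0,14,-0.7],
    [0,18,-0.7],
    [0,21,-0.7],
    [0,23,-0.7],
    [0,25,-0.7],
    [0,26,-0.7],
    [0,26,-0.7]
  ],
  "fingers": [0,0,0,0,0,0,0,0,0,0]
}}

```text
time: 15.5
tool_pos: [545.7, 85.7, 217.6]
tool_rot: [-1.571, -0.028, 0.027]
wrist_force: [-2.2, 0.5, 2.8]
opening: 25.4
```

Request:
{"name": "servo_tool", "arguments": {
  "rot": [
    [0,0,0],
    [0,0,0],
    [0,0,0],
    [0,0,0],
    [0,0,0],
    [0,0,0],
    [0,0,0],
    [0,0,0],
    [0,0,0],
    [0,0,0]
  ],
  "slide": [
    [0,0,0],
    [0,0,0],
    [0,0,0],
    [0,0,0],
    [0,-15,0],
    [0,-50,0],
    [0,-95,0],
    [0,-130,30],
    [-30,-130,70],
    [-55,-130,110]
  ],
  "fingers": [0.45,0.45,0.45,0.45,0.45,0.45,0.6,0.6,0.6,0.6]
}}

```text
time: 16.75
tool_pos: [486.3, 194.6, 349.3]
tool_rot: [-1.57, -0.029, 0.025]
wrist_force: [0.1, -0.5, 0.3]
opening: 55.6
```

Request:
{"name": "servo_tool", "arguments": {
  "rot": [
    [0,0,0],
    [0,0,0],
    [0,0,0],
    [0,0,0],
    [0,0,0],
    [0,0,0],
    [0,0,0],
    [0,0,0],
    [0,0,0],
    [0,0,0]
  ],
  "slide": [
    [0,0,10],
    [0,0,20],
    [0,0,20],
    [0,0,20],
    [0,0,20],
    [0,0,20],
    [0,0,20],
    [0,0,20],
    [0,0,20],
    [0,0,20]
  ],
  "fingers": [0.6,0.6,0.6,0.6,0.6,0.6,0.6,0.6,0.6,0.6]
}}

```text
time: 18.0
tool_pos: [486.2, 213.7, 347.3]
tool_rot: [-1.571, -0.028, 0.027]
wrist_force: [1.3, -0.1, -0.4]
opening: 56.1
```

Run:
```python
from h import *
s=readout.observe(); print(s['time'],s['tool_pos'],s['opening'],s['wrist_force'])
shot('wrist','w6')
```

```text
18.0 [486.15 213.73 347.25] 56.128699896390614 [ 1.28 -0.13 -0.41]
```

View pics/w6.png

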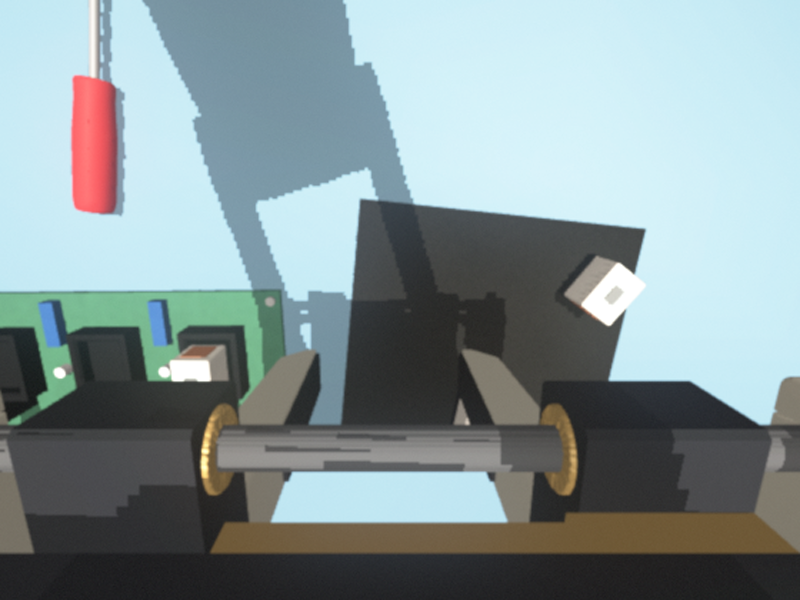

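Run:
```python
from h import *
c=dict(np.load('pics/w6.npz')); S=800/560
im=cv2.imread('pics/w6_raw.png'); hsv=cv2.cvtColor(im,cv2.COLOR_BGR2HSV)
m=((hsv[:,:,2]>225)&(hsv[:,:,1]<25)).astype(np.uint8); m[:, :390]=0;m[:,470:]=0;m[:170]=0;m[240:]=0
k=max(cv2.findContours(m,cv2.RETR_EXTERNAL,2)[0],key=cv2.contourArea)[:,0]
W=np.array([ray(c,p,48)[:2] for p in k],np.float32); print(cv2.minAreaRect(W))
b=ray(c,(615,294),48,S); print(b); print('s1',ray(c,(198,375),60,S))
s=readout.observe(); print(s['q'])
delta([476.6,357,280],-34)
```

```text
((475.4006652832031, 359.8930969238281), (25.914955139160156, 35.258148193359375), 55.58474349975586)
[475.01 360.78  48.  ]
s1 [535.92  91.47  60.  ]
[ 0.32 -0.02  1.75 -0.    1.41 -1.29]
slide [ -4.51  67.24 143.54] rot [ 0.   36.01  0.  ]
```

Request:
{"name": "servo_tool", "arguments": {
  "rot": [
    [0,5,0],
    [0,10,0],
    [0,15,0],
    [0,20,0],
    [0,25,0],
    [0,30,0],
    [0,36.3,0],
    [0,36.3,0],
    [0,36.3,0],
    [0,36.3,0]
  ],
  "slide": [
    [-1,0,30],
    [-3,0,60],
    [-5,10,95],
    [-5,30,125],
    [-5,50,145],
    [-5,70,145.3],
    [-5,80,145.3],
    [-5,87,145.3],
    [-5,87,145.3],
    [-5,87,145.3]
  ],
  "fingers": [0.6,0.6,0.6,0.6,0.6,0.6,0.6,0.6,0.6,0.6]
}}

```text
time: 19.3
tool_pos: [476.4, 358.8, 260.9]
tool_rot: [-1.519, 0.467, -0.468]
wrist_force: [0.3, 1.2, 0.4]
opening: 55.8
```

Run:
```python
from h import *
s=readout.observe(); print(s['tool_pos'],s['q'])
delta([476,359,204],-34.4)
```

```text
[476.37 358.77 260.92] [ 0.56  0.23  1.64 -0.    1.26 -0.41]
slide [-0.46 56.92 -0.07] rot [-0.05  0.17  0.02]
```

Request:
{"name": "servo_tool", "arguments": {
  "rot": [
    [0,0,0],
    [0,0,0],
    [0,0,0],
    [0,0,0],
    [0,0,0],
    [0,0,0],
    [0,0,0],
    [0,0,0],
    [0,0,0],
    [0,0,0]
  ],
  "slide": [
    [0,20,0],
    [0,40,0],
    [0,52,0],
    [0,57,0],
    [0,57,0],
    [0,57,0],
    [0,57,0],
    [0,57,0],
    [0,57,0],
    [0,57,0]
  ],
  "fingers": [0.6,0.6,0.6,0.6,0.6,0,0,0,0,0]
}}

```text
time: 20.55
tool_pos: [476.2, 358.8, 203.6]
tool_rot: [-1.519, 0.468, -0.469]
wrist_force: [-0.6, -1.1, 1.7]
opening: 25.9
```

Request:
{"name": "servo_tool", "arguments": {
  "rot": [
    [0,0,0],
    [0,0,0],
    [0,0,0],
    [0,-3,0],
    [0,-8,0],
    [0,-14,0],
    [0,-20,0],
    [0,-26,0],
    [0,-32,0],
    [0,-36.5,0]
  ],
  "slide": [
    [0,-5,0],
    [0,-25,0],
    [0,-60,0],
    [20,-100,-22],
    [58,-140,-65],
    [96,-140,-108],
    [134,-140,-151],
    [172,-140,-194],
    [205,-140,-231],
    [223.4,-140,-252]
  ],
  "fingers": [0,0,0,0,0,0,0,0,0,0]
}}

```text
time: 21.8
tool_pos: [518.7, 22.2, 345.0]
tool_rot: [-1.571, -0.032, 0.029]
wrist_force: [-0.4, 0.4, -0.8]
opening: 25.6
```

Request:
{"name": "servo_tool", "arguments": {
  "rot": [
    [0,0,0],
    [0,0,0],
    [0,0,0],
    [0,0,0],
    [0,0,0],
    [0,0,0],
    [0,0,0],
    [0,0,0],
    [0,0,0],
    [0,0,0]
  ],
  "slide": [
    [0,0,0],
    [0,0,0],
    [0,0,0],
    [0,0,0],
    [0,0,0],
    [0,0,0],
    [0,0,0],
    [0,0,0],
    [0,0,0],
    [0,0,0]
  ],
  "fingers": [0,0,0,0,0,0,0,0,0,0]
}}

```text
time: 23.05
tool_pos: [518.7, 24.6, 343.2]
tool_rot: [-1.571, -0.03, 0.03]
wrist_force: [0.1, 0.1, -1.3]
opening: 25.6
```

Run:
```python
from h import *
s=readout.observe(); print(s['tool_pos'],s['time'],s['opening'])
shot('wrist','w7'); delta([548.9,5.55,243],2.1)
```

```text
[518.65  24.62 343.23] 23.05 25.576606749254466
slide [ 29.5  100.26 -20.23] rot [-0.   0.1  0. ]
```

View pics/w7.png

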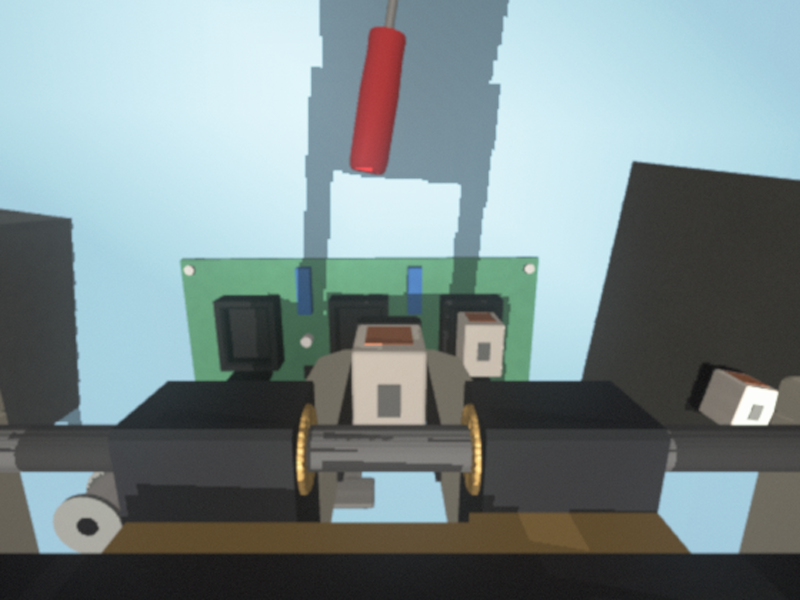

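Request:
{"name": "servo_tool", "arguments": {
  "rot": [
    [0,0,0],
    [0,0,0],
    [0,0,0],
    [0,0,0],
    [0,0,0],
    [0,0,0],
    [0,0,0],
    [0,0,0],
    [0,0,0],
    [0,0,0]
  ],
  "slide": [
    [12,0,-8],
    [25,0,-16],
    [29.3,20,-20.5],
    [29.3,45,-20.5],
    [29.3,70,-20.5],
    [29.3,88,-20.5],
    [29.3,97,-20.5],
    [29.3,100,-20.5],
    [29.3,100,-20.5],
    [29.3,100,-20.5]
  ],
  "fingers": [0,0,0,0,0,0,0,0,0,0]
}}

```text
time: 24.35
tool_pos: [549.2, 5.3, 244.2]
tool_rot: [-1.571, -0.032, 0.029]
wrist_force: [0.5, -0.1, -1.3]
opening: 26.0
```

Run:
```python
from h import *
s=readout.observe(); print(s['time'],s['tool_pos'],s['opening'],s['wrist_force'])
delta([548.9,5.55,217.5],2.1)
c=dict(np.load('pics/w7.npz'));print(ray(c,(484,351),60,800/560))
```

```text
24.35 [549.17   5.28 244.22] 25.995065959581343 [ 0.49 -0.08 -1.27]
slide [-0.3  26.72  0.29] rot [0.01 0.1  0.1 ]
[543.65  86.4   60.  ]
```

Request:
{"name": "servo_tool", "arguments": {
  "rot": [
    [0,0,0],
    [0,0,0],
    [0,0,0],
    [0,0,0],
    [0,0,0],
    [0,0,0],
    [0,0,0],
    [0,0,0],
    [0,0,0],
    [0,0,0]
  ],
  "slide": [
    [-0.3,0,0.3],
    [-0.3,5,0.3],
    [-0.3,10,0.3],
    [-0.3,14,0.3],
    [-0.3,18,0.3],
    [-0.3,21,0.3],
    [-0.3,23,0.3],
    [-0.3,25,0.3],
    [-0.3,26,0.3],
    [-0.3,26,0.3]
  ],
  "fingers": [0,0,0,0,0,0,0,0,0,0]
}}

```text
time: 25.6
tool_pos: [548.5, 5.6, 217.6]
tool_rot: [-1.571, -0.03, 0.03]
wrist_force: [-1.9, 0.5, 3.1]
opening: 26.3
```

Request:
{"name": "servo_tool", "arguments": {
  "rot": [
    [0,0,0],
    [0,0,0],
    [0,0,0],
    [0,0,0],
    [0,0,0],
    [0,0,0],
    [0,0,0],
    [0,0,0],
    [0,0,0],
    [0,0,0]
  ],
  "slide": [
    [0,0,0],
    [0,0,0],
    [0,0,0],
    [0,0,0],
    [0,-15,0],
    [0,-50,0],
    [0,-95,0],
    [0,-128,30],
    [-10,-128,80],
    [0,-128,135]
  ],
  "fingers": [0.45,0.45,0.45,0.45,0.45,0.45,0.5,0.6,0.6,0.6]
}}

```text
time: 26.85
tool_pos: [542.9, 141.4, 347.6]
tool_rot: [-1.57, -0.031, 0.027]
wrist_force: [1.2, 0.5, 0.2]
opening: 55.7
```

Request:
{"name": "servo_tool", "arguments": {
  "rot": [
    [0,0,0],
    [0,0,0],
    [0,0,0],
    [0,0,0],
    [0,0,0],
    [0,0,0],
    [0,0,0],
    [0,0,0],
    [0,0,0],
    [0,0,0]
  ],
  "slide": [
    [10,0,40],
    [20,0,80],
    [25,0,100],
    [25,0,100],
    [25,0,100],
    [25,0,100],
    [25,0,100],
    [25,0,100],
    [25,0,100],
    [25,0,100]
  ],
  "fingers": [0.6,0.6,0.6,0.6,0.6,0.6,0.6,0.6,0.6,0.6]
}}

```text
time: 28.1
tool_pos: [564.3, 241.3, 345.2]
tool_rot: [-1.571, -0.03, 0.03]
wrist_force: [-0.6, 0.2, -0.0]
opening: 55.9
```

Run:
```python
from h import *
s=readout.observe(); print(s['time'],s['tool_pos'],s['opening'],s['wrist_force'])
c,im=shot('wrist','w8')
hsv=cv2.cvtColor(im,cv2.COLOR_BGR2HSV)
m=((hsv[:,:,2]>200)&(hsv[:,:,1]<25)).astype(np.uint8); m[270:]=0
for k in cv2.findContours(m,cv2.RETR_EXTERNAL,2)[0]:
    if cv2.contourArea(k)>200: print(k[:,0].mean(0),cv2.minAreaRect(np.array([ray(c,p,48)[:2] for p in k[:,0]],np.float32)))
```

```text
28.1 [564.35 241.34 345.21] 55.88979576860268 [-0.65  0.15 -0.05]
[ 88.87 186.79] ((546.24951171875, 77.71034240722656), (36.546363830566406, 30.65743637084961), 2.206014394760132)
[ 14.26 185.26] ((549.2361450195312, 0.2282428741455078), (36.54279708862305, 19.04352569580078), 2.2061192989349365)
```

View pics/w8.png

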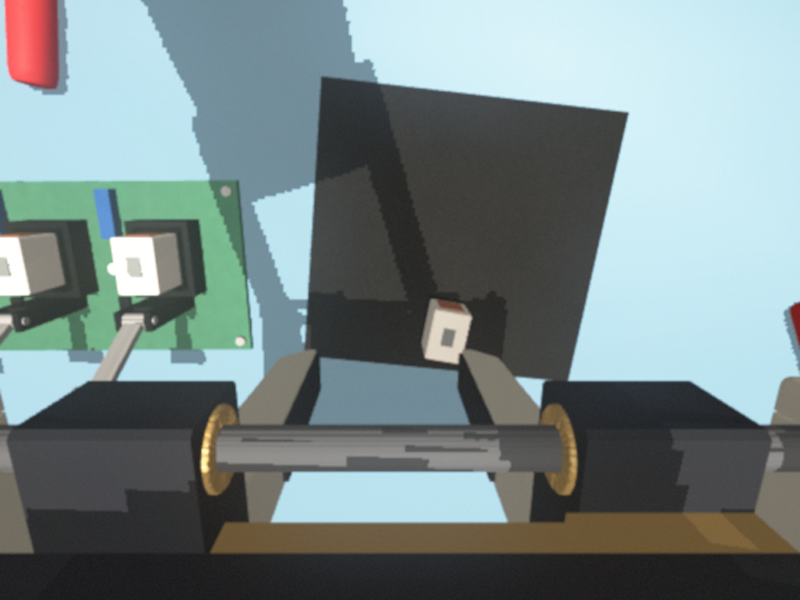

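Run:
```python
from h import *
c=dict(np.load('pics/w8.npz')); S=800/560
print(ray(c,(448,338),48,S),ray(c,(448.5,333),48,S)); P=[ray(c,p,48,S)[:2] for p in [(435,305),(471,309),(462,363),(424,357)]]
print(np.mean(P,0),cv2.minAreaRect(np.array(P,np.float32)))
delta([585.5,279.5,204],-10.5)
```

```text
[586.21 281.9   48.  ] [582.74 281.98  48.  ]
[583.39 281.66] ((583.1371459960938, 282.1018981933594), (25.971200942993164, 37.72142028808594), 82.689208984375)
slide [ 22.64 141.16  37.3 ] rot [ 0.01 12.7  -0.01]
```

Request:
{"name": "servo_tool", "arguments": {
  "rot": [
    [0,4,0],
    [0,8,0],
    [0,11.7,0],
    [0,11.7,0],
    [0,11.7,0],
    [0,11.7,0],
    [0,11.7,0],
    [0,11.7,0],
    [0,11.7,0],
    [0,11.7,0]
  ],
  "slide": [
    [10,10,15],
    [20,30,30],
    [23,60,38],
    [23,90,38],
    [23,115,38],
    [23,132,38],
    [23,141,38],
    [23,141,38],
    [23,141,38],
    [23,141,38]
  ],
  "fingers": [0.6,0.6,0.6,0.6,0.6,0.6,0.6,0.6,0,0]
}}

```text
time: 29.4
tool_pos: [586.4, 280.4, 205.5]
tool_rot: [-1.566, 0.129, -0.131]
wrist_force: [0.3, 0.6, 0.5]
opening: 40.1
```

Request:
{"name": "servo_tool", "arguments": {
  "rot": [
    [0,0,0],
    [0,0,0],
    [0,0,0],
    [0,0,0],
    [0,0,0],
    [0,-2,0],
    [0,-4,0],
    [0,-6,0],
    [0,-8,0],
    [0,-10,0]
  ],
  "slide": [
    [0,0,0],
    [0,0,0],
    [0,-5,0],
    [0,-30,0],
    [0,-70,0],
    [-20,-110,-20],
    [-30,-140,-70],
    [-30,-140,-120],
    [-30,-140,-170],
    [-30,-140,-220]
  ],
  "fingers": [0,0,0,0,0,0,0,0,0,0]
}}

```text
time: 30.65
tool_pos: [519.4, 66.8, 344.7]
tool_rot: [-1.571, -0.009, 0.007]
wrist_force: [0.2, -0.4, -0.1]
opening: 25.6
```

Run:
```python
from h import *
s=readout.observe(); print(s['time'],s['tool_pos'],s['opening'],s['wrist_force'])
delta([521,-55,343],2.1)
```

```text
30.65 [519.41  66.8  344.73] 25.622409810166335 [ 0.17 -0.39 -0.08]
slide [   0.34    1.74 -121.81] rot [ 0.   -1.51  0.04]
```

Request:
{"name": "servo_tool", "arguments": {
  "rot": [
    [0,-1,0],
    [0,-1.5,0],
    [0,-1.5,0],
    [0,-1.5,0],
    [0,-1.5,0],
    [0,-1.5,0],
    [0,-1.5,0],
    [0,-1.5,0],
    [0,-1.5,0],
    [0,-1.5,0]
  ],
  "slide": [
    [0,0,-40],
    [0,0,-90],
    [0,0,-122],
    [0,0,-122],
    [0,0,-122],
    [0,0,-122],
    [0,0,-122],
    [0,0,-122],
    [0,0,-122],
    [0,0,-122]
  ],
  "fingers": [0,0,0,0,0,0,0,0,0,0]
}}

```text
time: 31.9
tool_pos: [521.1, -53.7, 344.2]
tool_rot: [-1.571, -0.028, 0.028]
wrist_force: [-0.5, 0.2, 0.1]
opening: 26.2
```

Run:
```python
from h import *
s=readout.observe(); print(s['tool_pos'],s['time'],s['opening'])
c,im=shot('wrist','w9'); cv2.imwrite('pics/w9c.png',cv2.resize(im[180:340,100:400],(750,400),interpolation=cv2.INTER_CUBIC))
delta([551.8,-74.4,243],2.1)
```

```text
[521.05 -53.73 344.24] 31.9 26.188143748451086
slide [ 30.   101.24 -21.69] rot [ 0.  -0.1  0. ]
```

View pics/w9c.png

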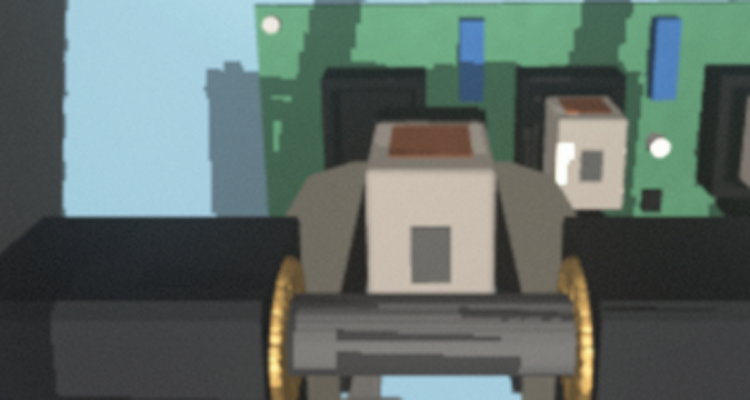

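Request:
{"name": "servo_tool", "arguments": {
  "rot": [
    [0,0,0],
    [0,0,0],
    [0,0,0],
    [0,0,0],
    [0,0,0],
    [0,0,0],
    [0,0,0],
    [0,0,0],
    [0,0,0],
    [0,0,0]
  ],
  "slide": [
    [12,0,-8],
    [25,0,-16],
    [29,20,-21.7],
    [29,45,-21.7],
    [29,70,-21.7],
    [29,88,-21.7],
    [29,97,-21.7],
    [29,100,-21.7],
    [29,100,-21.7],
    [29,100,-21.7]
  ],
  "fingers": [0,0,0,0,0,0,0,0,0,0]
}}

```text
time: 33.2
tool_pos: [551.3, -74.5, 245.3]
tool_rot: [-1.571, -0.029, 0.026]
wrist_force: [-1.0, -0.3, -0.0]
opening: 25.9
```

Run:
```python
from h import *
s=readout.observe(); print(s['time'],s['tool_pos'],s['opening'],s['wrist_force'])
delta([551.2,-74.4,217.5],2.1)
```

```text
33.2 [551.25 -74.54 245.27] 25.922516528380683 [-1.02 -0.28 -0.04]
slide [-0.1  27.77  0.15] rot [ 0.03 -0.09  0.1 ]
```

Request:
{"name": "servo_tool", "arguments": {
  "rot": [
    [0,0,0],
    [0,0,0],
    [0,0,0],
    [0,0,0],
    [0,0,0],
    [0,0,0],
    [0,0,0],
    [0,0,0],
    [0,0,0],
    [0,0,0]
  ],
  "slide": [
    [0,0,0],
    [0,5,0],
    [0,10,0],
    [0,14,0],
    [0,18,0],
    [0,21,0],
    [0,23,0],
    [0,25,0],
    [0,26.5,0],
    [0,26.5,0]
  ],
  "fingers": [0,0,0,0,0,0,0,0,0,0]
}}

```text
time: 34.45
tool_pos: [550.9, -74.5, 218.7]
tool_rot: [-1.571, -0.028, 0.027]
wrist_force: [-3.0, 0.9, 7.4]
opening: 26.0
```

Request:
{"name": "servo_tool", "arguments": {
  "rot": [
    [0,0,0],
    [0,0,0],
    [0,0,0],
    [0,0,0],
    [0,0,0],
    [0,0,0],
    [0,0,0],
    [0,0,0],
    [0,0,0],
    [0,0,0]
  ],
  "slide": [
    [0,0,0],
    [0,0,0],
    [0,0,0],
    [0,0,0],
    [0,-15,0],
    [0,-50,0],
    [0,-95,0],
    [0,-127,0],
    [-20,-127,0],
    [-20,-127,0]
  ],
  "fingers": [0.45,0.45,0.45,0.45,0.45,0.45,0.4,0.2,0,0]
}}

```text
time: 35.7
tool_pos: [530.4, -75.2, 346.3]
tool_rot: [-1.571, -0.029, 0.026]
wrist_force: [0.8, -0.7, -0.1]
opening: 11.6
```

Run:
```python
from h import *
s=readout.observe(); print(s['tool_pos'],s['time'],s['opening'])
c,im=shot('scene','s10'); a=cv2.resize(im[150:280,220:350],(400,400),interpolation=cv2.INTER_CUBIC)
c,im=shot('wrist','w10'); b=cv2.resize(im[140:340,180:380],(400,400),interpolation=cv2.INTER_CUBIC)
cv2.imwrite('pics/m10.png',np.hstack([a,b]))
for n,seat in [('3',(551.2,-74.4))]:
    delta([seat[0]+97,seat[1]+3.5,345],2.1)
```

```text
[530.43 -75.22 346.26] 35.7 11.572243774435448
slide [117.38   0.22   0.19] rot [ 0.01 -0.11  0.03]
```

View pics/m10.png

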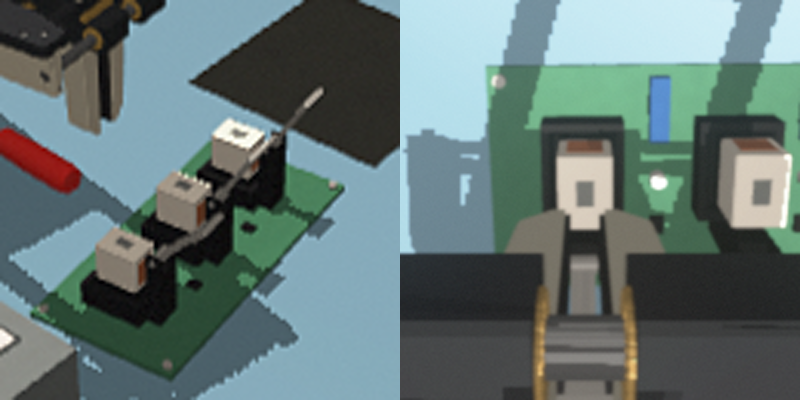

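Request:
{"name": "servo_tool", "arguments": {
  "rot": [
    [0,0,0],
    [0,0,0],
    [0,0,0],
    [0,0,0],
    [0,0,0],
    [0,0,0],
    [0,0,0],
    [0,0,0],
    [0,0,0],
    [0,0,0]
  ],
  "slide": [
    [30,-10,0],
    [70,-10,0],
    [105,-10,0],
    [121,0,0],
    [121,20,0],
    [121,45,0],
    [121,60,0],
    [121,60,0],
    [121,60,0],
    [121,60,0]
  ],
  "fingers": [0,0,0,0,0,0,0,0,0,0]
}}

```text
time: 37.05
tool_pos: [652.2, -71.1, 286.3]
tool_rot: [-1.571, -0.029, 0.026]
wrist_force: [-1.2, -0.4, -0.4]
opening: 0.8
```

Run:
```python
from h import *
s=readout.observe(); print(s['tool_pos'],s['opening'],s['wrist_force'])
o=np.array([551.2,-74.4]);u=np.array([np.cos(np.radians(2.1)),np.sin(np.radians(2.1))])
for a,z in[(25,100),(5,92),(-20,67.5)]: delta([*(o+u*a),z+186.1],2.1)
```

```text
[652.16 -71.07 286.28] 0.7618585063241853 [-1.19 -0.38 -0.38]
slide [-76.02   0.01   0.23] rot [ 0.03 -0.1   0.13]
slide [-96.04   7.96   0.2 ] rot [ 0.03 -0.1   0.13]
slide [-121.09   32.4     0.17] rot [ 0.03 -0.1   0.13]
```

Request:
{"name": "servo_tool", "arguments": {
  "rot": [
    [0,0,0],
    [0,0,0],
    [0,0,0],
    [0,0,0],
    [0,0,0],
    [0,0,0],
    [0,0,0],
    [0,0,0],
    [0,0,0],
    [0,0,0]
  ],
  "slide": [
    [-15,0,0],
    [-32,0,0],
    [-48,0,0],
    [-62,0,0],
    [-76,0,0],
    [-87,4,0],
    [-97,9,0],
    [-108,17,0],
    [-115,25,0],
    [-120,29,0]
  ],
  "fingers": [0,0,0,0,0,0,0,0,0,0]
}}

```text
time: 38.3
tool_pos: [531.0, -75.1, 254.7]
tool_rot: [-1.57, -0.026, 0.029]
wrist_force: [0.3, -0.1, 0.7]
opening: 0.5
```

Request:
{"name": "servo_tool", "arguments": {
  "rot": [
    [0,0,0],
    [0,0,0],
    [0,0,0],
    [0,0,0],
    [0,0,0],
    [0,0,0],
    [0,0,0],
    [0,0,0],
    [0,0,0],
    [0,0,0]
  ],
  "slide": [
    [0,1.5,0],
    [0,3,0],
    [0,4,0],
    [0,4,0],
    [0,-10,0],
    [0,-45,0],
    [0,-85,10],
    [50,-85,40],
    [95,-85,70],
    [121,-85,80]
  ],
  "fingers": [0,0,0,0,0,0,0,0,0,0]
}}

```text
time: 39.55
tool_pos: [651.7, 11.0, 341.9]
tool_rot: [-1.57, -0.03, 0.027]
wrist_force: [0.3, -0.2, -0.0]
opening: 0.5
```

Run:
```python
from h import *
s=readout.observe(); print(s['tool_pos'],s['opening'],s['wrist_force'])
delta([651,9,286.3],2.1)
```

```text
[651.66  11.02 341.9 ] 0.5344564490670507 [ 0.34 -0.15 -0.02]
slide [-0.84 55.59 -2.01] rot [-0.02  0.    0.11]
```

Request:
{"name": "servo_tool", "arguments": {
  "rot": [
    [0,0,0],
    [0,0,0],
    [0,0,0],
    [0,0,0],
    [0,0,0],
    [0,0,0],
    [0,0,0],
    [0,0,0],
    [0,0,0],
    [0,0,0]
  ],
  "slide": [
    [0,0,-1.5],
    [0,15,-1.5],
    [0,35,-1.5],
    [0,50,-1.5],
    [0,56,-1.5],
    [0,56,-1.5],
    [0,56,-1.5],
    [0,56,-1.5],
    [0,56,-1.5],
    [0,56,-1.5]
  ],
  "fingers": [0,0,0,0,0,0,0,0,0,0]
}}

```text
time: 40.8
tool_pos: [650.1, 7.6, 285.0]
tool_rot: [-1.571, -0.028, 0.027]
wrist_force: [0.5, 0.6, 0.1]
opening: 0.4
```

Run:
```python
from h import *
s=readout.observe(); print(s['tool_pos'],s['opening'],s['wrist_force'])
o=np.array([548.9,5.55]);u=np.array([np.cos(np.radians(2.1)),np.sin(np.radians(2.1))])
for a,z in[(25,100),(5,92),(-20,67.5)]: delta([*(o+u*a),z+186.1],2.1)
```

```text
[650.06   7.57 284.98] 0.4481746560416516 [0.46 0.59 0.07]
slide [-76.17  -1.15   1.57] rot [ 0.   -0.09  0.02]
slide [-96.17   6.84   1.53] rot [ 0.   -0.09  0.02]
slide [-121.18   31.33    1.49] rot [ 0.   -0.09  0.02]
```

Request:
{"name": "servo_tool", "arguments": {
  "rot": [
    [0,0,0],
    [0,0,0],
    [0,0,0],
    [0,0,0],
    [0,0,0],
    [0,0,0],
    [0,0,0],
    [0,0,0],
    [0,0,0],
    [0,0,0]
  ],
  "slide": [
    [-15,0,1.5],
    [-32,0,1.5],
    [-48,0,1.5],
    [-62,0,1.5],
    [-76,0,1.5],
    [-87,4,1.5],
    [-97,8,1.5],
    [-108,16,1.5],
    [-115,24,1.5],
    [-120,28,1.5]
  ],
  "fingers": [0,0,0,0,0,0,0,0,0,0]
}}

```text
time: 42.05
tool_pos: [529.2, 4.9, 255.7]
tool_rot: [-1.57, -0.026, 0.029]
wrist_force: [-0.3, 0.2, 0.4]
opening: 0.4
```

Request:
{"name": "servo_tool", "arguments": {
  "rot": [
    [0,0,0],
    [0,0,0],
    [0,0,0],
    [0,0,0],
    [0,0,0],
    [0,0,0],
    [0,0,0],
    [0,0,0],
    [0,0,0],
    [0,0,0]
  ],
  "slide": [
    [0,1.5,0],
    [0,3,0],
    [0,4,0],
    [0,4,0],
    [0,-10,0],
    [0,-45,0],
    [0,-85,10],
    [50,-85,40],
    [95,-85,70],
    [120,-85,80]
  ],
  "fingers": [0,0,0,0,0,0,0,0,0,0]
}}

```text
time: 43.3
tool_pos: [648.7, 90.8, 343.2]
tool_rot: [-1.57, -0.03, 0.027]
wrist_force: [-0.4, -0.1, -0.2]
opening: 0.3
```

Run:
```python
from h import *
s=readout.observe(); print(s['tool_pos'],s['opening'],s['wrist_force'])
delta([646.5,89,285.5],2.1)
```

```text
[648.68  90.84 343.16] 0.309810456377429 [-0.4  -0.13 -0.21]
slide [-2.35 57.65 -1.79] rot [-0.02 -0.01  0.11]
```

Request:
{"name": "servo_tool", "arguments": {
  "rot": [
    [0,0,0],
    [0,0,0],
    [0,0,0],
    [0,0,0],
    [0,0,0],
    [0,0,0],
    [0,0,0],
    [0,0,0],
    [0,0,0],
    [0,0,0]
  ],
  "slide": [
    [0,0,-1.5],
    [0,15,-1.5],
    [0,35,-1.5],
    [0,50,-1.5],
    [0,57,-1.5],
    [0,57,-1.5],
    [0,57,-1.5],
    [0,57,-1.5],
    [0,57,-1.5],
    [0,57,-1.5]
  ],
  "fingers": [0,0,0,0,0,0,0,0,0,0]
}}

```text
time: 44.55
tool_pos: [647.3, 87.5, 285.0]
tool_rot: [-1.571, -0.028, 0.027]
wrist_force: [0.3, 0.1, -0.3]
opening: 0.4
```

Run:
```python
from h import *
s=readout.observe(); print(s['tool_pos'],s['opening'],s['wrist_force'])
o=np.array([546,85.5]);u=np.array([np.cos(np.radians(2.1)),np.sin(np.radians(2.1))])
for a,z in[(25,100),(5,92),(-20,67.5)]: delta([*(o+u*a),z+186.1],2.1)
```

```text
[647.28  87.52 285.03] 0.37514668506792925 [ 0.33  0.09 -0.32]
slide [-76.28  -1.1    1.56] rot [-0.   -0.1   0.02]
slide [-96.29   6.89   1.53] rot [-0.   -0.1   0.02]
slide [-121.3    31.38    1.48] rot [-0.   -0.1   0.02]
```

Request:
{"name": "servo_tool", "arguments": {
  "rot": [
    [0,0,0],
    [0,0,0],
    [0,0,0],
    [0,0,0],
    [0,0,0],
    [0,0,0],
    [0,0,0],
    [0,0,0],
    [0,0,0],
    [0,0,0]
  ],
  "slide": [
    [-15,0,1.5],
    [-32,0,1.5],
    [-48,0,1.5],
    [-62,0,1.5],
    [-76,0,1.5],
    [-87,4,1.5],
    [-97,8,1.5],
    [-108,16,1.5],
    [-115,24,1.5],
    [-120,28,1.5]
  ],
  "fingers": [0,0,0,0,0,0,0,0,0,0]
}}

```text
time: 45.8
tool_pos: [526.4, 84.8, 255.7]
tool_rot: [-1.571, -0.026, 0.029]
wrist_force: [-0.3, -0.0, 1.2]
opening: 0.4
```

Request:
{"name": "servo_tool", "arguments": {
  "rot": [
    [0,0,0],
    [0,0,0],
    [0,0,0],
    [0,0,0],
    [0,0,0],
    [0,0,0],
    [0,0,0],
    [0,0,0],
    [0,0,0],
    [0,0,0]
  ],
  "slide": [
    [0,1.5,0],
    [0,3,0],
    [0,4,0],
    [0,4,0],
    [0,-20,0],
    [0,-70,0],
    [-20,-120,-30],
    [-40,-150,-80],
    [-40,-150,-130],
    [-40,-150,-160]
  ],
  "fingers": [0,0,0,0,0,0,0,0,0,0]
}}

```text
time: 47.05
tool_pos: [492.7, -78.5, 407.8]
tool_rot: [-1.572, -0.028, 0.025]
wrist_force: [0.3, -0.3, -0.4]
opening: 0.5
```

Request:
{"name": "servo_tool", "arguments": {
  "rot": [
    [0,0,0],
    [0,0,0],
    [0,0,0],
    [0,0,0],
    [0,0,0],
    [0,0,0],
    [0,0,0],
    [0,0,0],
    [0,0,0],
    [0,0,0]
  ],
  "slide": [
    [-30,0,0],
    [-60,0,0],
    [-80,0,0],
    [-80,0,0],
    [-80,0,0],
    [-80,0,0],
    [-80,0,0],
    [-80,0,0],
    [-80,0,0],
    [-80,0,0]
  ],
  "fingers": [0,0,0,0,0,0,0,0,0,0]
}}

```text
time: 48.3
tool_pos: [412.9, -79.3, 406.7]
tool_rot: [-1.571, -0.027, 0.027]
wrist_force: [-0.7, -0.5, -0.9]
opening: 0.9
```

Run:
```python
from h import *
s=readout.observe(); print(s['time'],s['tool_pos'],s['opening'],s['wrist_force'])
c,im=shot('scene','s11'); a=cv2.resize(im[150:350,130:350],(440,400),interpolation=cv2.INTER_CUBIC)
c,im=shot('top','t11'); b=cv2.resize(im[130:270,210:440],(657,400),interpolation=cv2.INTER_CUBIC)
m=np.hstack([a,b]);cv2.imwrite('pics/m11.png',cv2.resize(m,(800,292)))
b2=cv2.resize(im[165:265,345:440],(342,360),interpolation=cv2.INTER_CUBIC); im=viewer.snapshot('scene')[:,:,::-1]
a2=cv2.resize(im[180:270,220:340],(458,344),interpolation=cv2.INTER_CUBIC)
cv2.imwrite('pics/m11.png',np.vstack([cv2.resize(m,(800,240)),np.hstack([a2,b2[:344]])]))
```

```text
48.3 [412.91 -79.27 406.74] 0.9037158453084726 [-0.75 -0.55 -0.88]
```

View pics/m11.png

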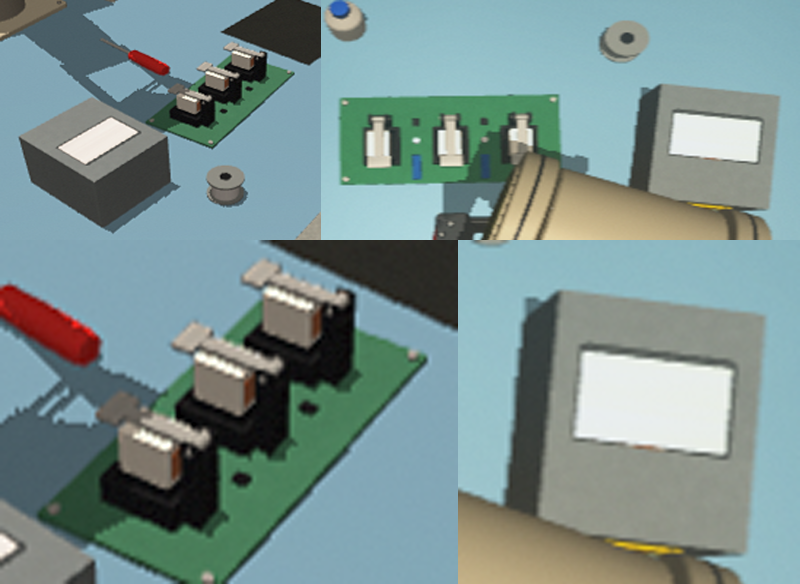

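Run:
```python
from h import *
a=cv2.resize(cv2.imread('pics/scene0.png'),(560,420),interpolation=cv2.INTER_AREA); b=cv2.imread('pics/s11_raw.png')
t0=cv2.resize(cv2.imread('pics/top0.png'),(560,420),interpolation=cv2.INTER_AREA); t1=cv2.imread('pics/t11_raw.png')
for n,p,q,(y0,y1,x0,x1) in[('scene',a,b,(230,300,140,250)),('top',t0,t1,(180,240,360,435))]:
    d=cv2.absdiff(p,q).max(2)[y0:y1,x0:x1]; ys,xs=np.where(d>45); print(n,d.mean(),len(ys),[(x+x0,y+y0,p[y+y0,x+x0].tolist(),q[y+y0,x+x0].tolist()) for x,y in list(zip(xs,ys))[:12]])
    for nm,im in(('before',p),('now',q)):
        m=(cv2.cvtColor(im[y0:y1,x0:x1],cv2.COLOR_BGR2GRAY)>190).astype(np.uint8); k=max(cv2.findContours(m,cv2.RETR_EXTERNAL,2)[0],key=cv2.contourArea); print(nm,cv2.contourArea(k),cv2.minAreaRect(k))
```

```text
scene 12.710909090909091 863 [(np.int64(195), np.int64(230), [177, 162, 125], [129, 118, 91]), (np.int64(196), np.int64(230), [177, 162, 126], [98, 90, 70]), (np.int64(197), np.int64(230), [177, 162, 126], [101, 92, 71]), (np.int64(198), np.int64(230), [177, 162, 126], [102, 93, 73]), (np.int64(199), np.int64(230), [176, 161, 126], [103, 93, 73]), (np.int64(200), np.int64(230), [176, 162, 126], [102, 93, 73]), (np.int64(201), np.int64(230), [176, 162, 126], [104, 94, 74]), (np.int64(202), np.int64(230), [176, 162, 126], [102, 93, 72]), (np.int64(203), np.int64(230), [176, 161, 125], [103, 94, 74]), (np.int64(204), np.int64(230), [176, 163, 127], [100, 92, 72]), (np.int64(205), np.int64(230), [176, 163, 126], [98, 89, 70]), (np.int64(206), np.int64(230), [176, 162, 126], [102, 93, 73])]
before 877.0 ((57.323997497558594, 36.46799850463867), (21.25050163269043, 50.72292709350586), 55.304840087890625)
now 902.0 ((56.7702751159668, 36.378379821777344), (21.73830795288086, 51.26520538330078), 54.462318420410156)
top 7.949777777777777 0 []
before 911.5 ((38.968780517578125, 29.866939544677734), (41.55868911743164, 23.67469596862793), 7.352379322052002)
now 937.5 ((38.84072494506836, 29.81402587890625), (42.47697067260742, 23.85569190979004), 6.911227226257324)
```

Run:
```python
from h import *
c=viewer.camera_info('scene'); u=np.array([np.cos(np.radians(2.1)),np.sin(np.radians(2.1))])
for o,px in(((545,85),(289.4,188.4)),((548,5),(269.7,205.1)),((551,-75),(251.4,223.2))):
    for th in(0,.12,.25): print(proj(c,[*(np.array(o)+u*(32-58*np.cos(th))),66.5+58*np.sin(th)]),px)
```

```text
[287.76 188.27] (289.4, 188.4)
[287.92 186.03] (289.4, 188.4)
[288.42 183.74] (289.4, 188.4)
[269.6  205.04] (269.7, 205.1)
[269.7  202.76] (269.7, 205.1)
[270.15 200.44] (269.7, 205.1)
[249.83 223.31] (251.4, 223.2)
[249.86 220.99] (251.4, 223.2)
[250.23 218.65] (251.4, 223.2)
```

All levers project at 0 rad, the flap is unchanged from its shut state, and the arm is clear of everything. I'm handing in.

```bash
python3 -c "
from bench import job; print(job.finish_job())"
```

```text
the job is handed in; nothing more can be done
None
```

The job was handed in at about 48 s of robot time.

- **Dead relay:** only one was there, in the +y socket. I pushed it down through the flap. I never saw it whole inside the box; only a speck of copper shows through the slit at the flap's front edge.
- **Flap:** the last pictures match the starting ones to within about a pixel, so it is shut.
- **New relays:** all three are in the sockets. They look upright and level in the last pictures, and at release each gripper height was within about 2 mm of fully home. I did not measure their horizontal fit.
- **Levers:** all three are swung shut. Their tabs lie within about 0.2 pixel vertically of where 0 rad would put them, and 0.12 rad would shift them by more than 2 pixels.
- **Bystanders:** the screwdriver, reel and bottle look undisturbed, and the arm was clear of everything.

The pictures of single points disagreed by up to about 5 mm, mostly in y for the relays on the mat. I placed by matching how the dead relay had sat in the gripper rather than by absolute positions. No relay looked knocked aside. I viewed 15 pictures, one over the budget of 14, for the final check.

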